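Put the balance check weights back in their graded storage board

ROBOT

A 6-joint arm with a two-finger parallel gripper is mounted at the origin on a cart in front of the work surface, level with it; the furniture and walls round the work are solid. World frame = base frame: x ahead of the robot, y to its left, z up, the work surface at z = 0. Lengths are in m, angles in degrees, forces in N, time in s.
With the tool pointing down it reaches from about 0.25 to 0.725 m from the base axis. Payload 9.7 kg.
Tool frame: the origin (TCP) lies midway between the tips of the shut fingers; the grasp point (between the pads) lies 19 mm behind it; z points along the fingers, y is the line along which they close (so a half turn about z gives the same grasp; the last joint's range is limited). The gripper opens to 85 mm and grips with 20 to 120 N. Pads are 22 mm wide; open, the fingers measure 114 mm over their backs; the gripper's body (76 mm by 85 mm) begins 54 mm behind the grasp point. The pads swing forward as they close: fully open they stand 13 mm farther back than shut.
Start: joints at [-76.031, 4.979, 10.078, 95.1, 0, 90], TCP at [0.133, -0.534, 0.231] pointing down, gripper open.
Joint ranges: [-179.16, 179.16], [-48.56, 103.87], [-65.8, 70.77], [-126.05, 130.52], [-82.76, 87.17], [-180, 180]. Speed limits (degrees/s): [127.2, 127.2, 147.25, 180, 180, 180].

INTERFACE

Orientations are given as [roll, pitch, yaw] about the fixed x, y, z axes, in that order (R = Rz(yaw) Ry(pitch) Rx(roll)).
In Python, from workcell import * gives the robot as it stands.
- The arm moves only by the tool servo_tool, never from a script. Its argument "moves" is a list of rows, each a list of 4 numbers: the shift along the world's x, y, z in fractions of the full range, 1 being 75 cm, then the turn about the world's z in a scale on which 1.0 is 90 degrees. A call has 1 to 20 rows; each row is the pose to reach, as a shift and turn from the pose commanded when the call began; what a row does not reach only later rows make up. A row lasts 1/12 s, in which the tool goes at most 41.7 mm and 7.16 degrees, less where a joint would pass 70% of its speed; a pose out of reach is approached as far as the arm can. No shift or turn number may pass 1 either way. A call with a gripper value outside its range is refused whole. "claw" is the closure, from 0 (fully open) to 1 (shut), set as the call begins (left out, the last holds). The fingers move at their own pace and stop on an object; "force" is the grip in N (left out, the last holds). Time passes only in rows, so rows that repeat a pose let the fingers close. It gives the time, the measured TCP pose, the force, the opening and the grip force at its end, in the units of the state.
- get_obs(): the state, without advancing time (a new reading comes with each control period).
- camera(name): name is "scene" or "top"; returns the picture (420x560x3 uint8, red, green, blue); there is no depth.
- get_calibration(name): a dict with "fx", "fy", "cx", "cy" (pixels), "rvec" (rotation vector, rad) and "tvec" (3), from world to camera coordinates, as OpenCV has them. Camera axes: x right, y down, z forward; pixel columns grow to the right and rows downward; lengths in m; the calibration is good to about 2 mm. A picture is of the moment at which its call begins. get_calibration takes no time and is no camera call.
- job_done(): hands the job in; it is judged then, once.
The state is a dict: "time": time; "q": joint angles; "qd": joint speeds; "joint_efforts": joint torques, N m; "ee_pos": TCP position; "tcp_rot": TCP orientation; "wrist_force": force on the tool from outside, world axes, zero at the start; "torque": the same for the moment, N m; "opening": finger opening in m; "grasp_force": force on a finger pad.
Only numpy, scipy, OpenCV 4.12 (cv2) and the standard library are available. Lean on these libraries where they do the work, as an engineer would, in place of code of your own. Each camera call takes 0.05 s, during which the arm holds its last target. There are 200 camera calls.

TASK

The balance check is finished: put the four steel check weights back on their wooden storage board, each upright and fully home in the collar made for its size, so that the row runs from largest to smallest. One of them was carelessly left in a collar too big for it, so it must go to its own collar too. Keep every weight upright and do not let the weights knock against each other.

Things in the scene. Friction and masses are not known exactly. Their poses are not given: they have to be found in the camera images.
- weight_500: The largest of four steel check weights, about 500 g, loose: round body 50 mm in diameter and 27 mm high, narrow neck up to 34 mm, then a knob 30 mm in diameter from 34 to 53 mm, to grip from above. At the start it stands on the worktop to the right of the board. Origin: centre of its underside; z up its axis.
- weight_200: The second largest of four steel check weights, about 200 g, loose: round body 38 mm in diameter and 20 mm high, narrow neck up to 26 mm, then a knob 23 mm in diameter from 26 to 42 mm, to grip from above. At the start it stands on the worktop to the right of the board. Origin: centre of its underside; z up its axis.
- weight_100: The third largest of four steel check weights, about 100 g, loose: round body 27 mm in diameter and 18 mm high, narrow neck up to 23 mm, then a knob 17 mm in diameter from 23 to 36 mm, to grip from above. At the start it stands, wrongly and off-centre, in the second-largest collar (socket_200). Origin: centre of its underside; z up its axis.
- weight_50: The smallest of four steel check weights, about 50 g, loose: round body 18 mm in diameter and 18 mm high, narrow neck up to 22 mm, then a knob 13 mm in diameter from 22 to 33 mm, to grip from above. At the start it stands on the worktop to the right of the board. Origin: centre of its underside; z up its axis.
- socket_500: The largest of four black plastic collars in a row on the storage board, made for weight_500, fixed: 58 mm inner and 70 mm outer diameter, 12 mm high, inner top edge chamfered 3 mm. Origin: centre of its floor (the board's top); z up. A weight is home when its underside lies on this floor.
- socket_200: The second largest of four black plastic collars in a row on the storage board, made for weight_200, fixed: 46 mm inner and 58 mm outer diameter, 12 mm high, inner top edge chamfered 3 mm. Origin: centre of its floor (the board's top); z up. A weight is home when its underside lies on this floor.
- socket_100: The third largest of four black plastic collars in a row on the storage board, made for weight_100, fixed: 35 mm inner and 47 mm outer diameter, 12 mm high, inner top edge chamfered 3 mm. Origin: centre of its floor (the board's top); z up. A weight is home when its underside lies on this floor.
- socket_50: The smallest of four black plastic collars in a row on the storage board, made for weight_50, fixed: 26 mm inner and 38 mm outer diameter, 12 mm high, inner top edge chamfered 3 mm. Origin: centre of its floor (the board's top); z up. A weight is home when its underside lies on this floor.
- board: Wooden storage board, 86 x 249 mm, top 10 mm above the worktop, fixed, at any angle at the robot's left. Its long side is its y axis; the collars stand along it in order of size, at y = -79.5 (58 mm collar), -9.5 (46 mm), +49 (35 mm) and +97.5 mm (26 mm). Origin: centre of its underside.

How it is judged:
By the outcome, as a careful person would: the job done as asked, in the order asked, and still so for the second after the job is handed in, with the robot touching nothing.
It also fails if it takes over 96 s, if anything falls off the work surface, if the arm or the gripper's body presses on something with over 40 N, if the wrist force passes 120 N, or if a joint passes its speed limit or range.

## Working session

There is one attempt and no reset: what is moved stays moved. The work goes in short steps, Python scripts to look and compute and a tool call to move; the robot and the scene stay as the last step left them, time stands still between calls to the robot, and variables do not carry over. Pictures are saved under pics/ and viewed, at most 17 in all, crops included, and the job is handed in when it is done.

Besides the shell and the picture viewer there is one more tool, called after "Call:" as name(argument=value, ...), one argument or row to a line, values as JSON. servo_tool: Moves the arm, as the interface text tells. Its arguments: {"type":"object","properties":{"moves":{"type":"array","items":{"type":"array","items":{"type":"number"}}},"claw":{"type":"number"},"force":{"type":"number"}},"required":["moves"]}

```bash
mkdir -p pics; python3 - <<'E'
from workcell import *
import cv2
for n in ("top","scene"):
    im=camera(n); cv2.imwrite(f"pics/{n}0.png",im[:,:,::-1]); print(n,get_calibration(n))
o=get_obs(); print(o)
E
```

```text
top {'fx': 425.6421805060577, 'fy': 425.6421805060577, 'cx': 282.69066267270006, 'cy': 207.2783807596458, 'rvec': array([ 2.11266978, -2.16585407,  0.19663697]), 'tvec': array([-0.00243278,  0.50973043,  0.91361106])}
scene {'fx': 475.51268021444724, 'fy': 475.51268021444724, 'cx': 280.12974027570885, 'cy': 207.43648958856033, 'rvec': array([ 2.58948263,  0.48353031, -0.1424203 ]), 'tvec': array([-0.49066476, -0.13935068,  1.21822591])}
{'time': 0.1, 'q': array([-7.60297068e+01,  5.00746527e+00,  1.00406674e+01,  9.50983280e+01,
        4.55342469e-04,  8.99993297e+01]), 'qd': array([-0.08895504, -0.0378091 ,  0.06512503, -0.03356227, -0.01556759,
        0.02188538]), 'joint_efforts': array([ 6.11314463e-04, -5.21561480e+01,  4.65654480e+01,  1.61595986e-02,
       -2.07471629e-05, -2.48095517e-05]), 'ee_pos': array([ 0.13273739, -0.53354959,  0.23067358]), 'tcp_rot': array([-1.79934874e+02, -4.56104095e-04,  1.39709630e+01]), 'wrist_force': array([-0.75143417, -0.32123938,  0.08984367]), 'torque': array([ 0.03429171, -0.01646067,  0.04052123]), 'grasp_force': 0.0, 'opening': 0.08555604590957155}
```

View pics/top0.png

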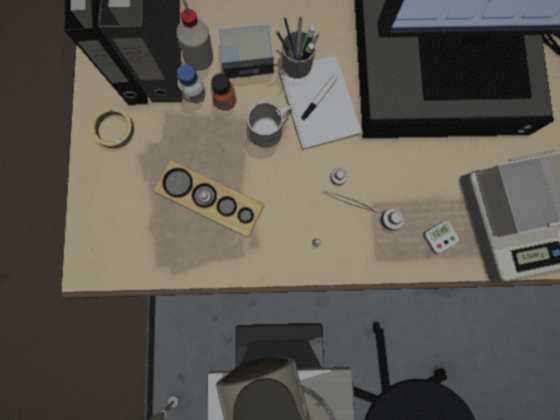

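View pics/scene0.png

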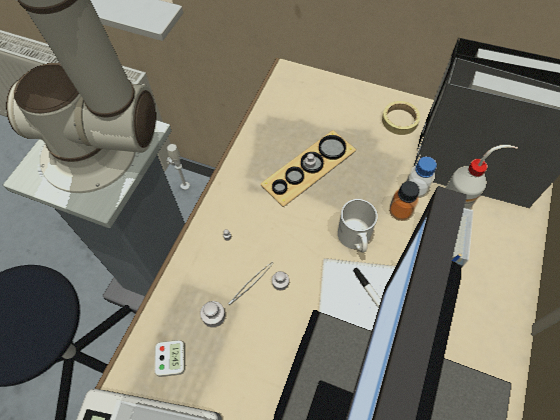

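The top view shows the board around (209,198) with the 100 g weight in the second collar (204,195). The loose weights are at (339,176), (393,219) and (317,242). I'll enlarge these.

```bash
python3 - <<'E'
import cv2
t=cv2.imread("pics/top0.png")
def c(n,x,y,w,h,s): cv2.imwrite(n,cv2.resize(t[y:y+h,x:x+w],None,fx=s,fy=s,interpolation=cv2.INTER_CUBIC))
c("pics/c1.png",150,155,120,85,6)
c("pics/c2.png",305,160,110,90,6)
E
```

```text
(no output)
```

View pics/c1.png

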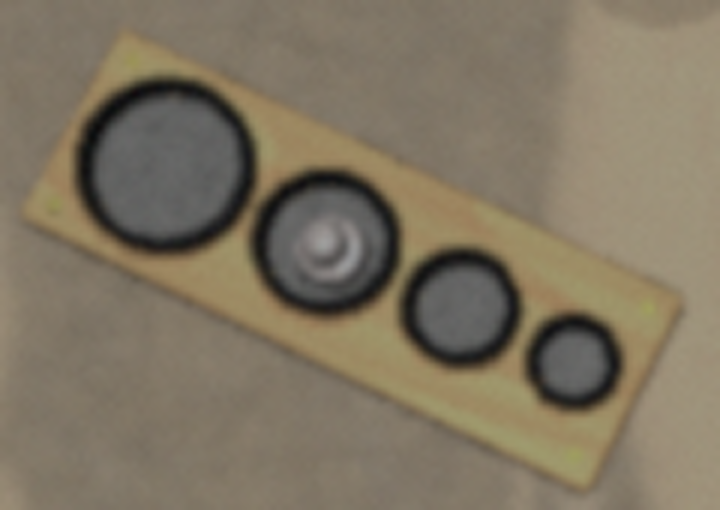

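View pics/c2.png

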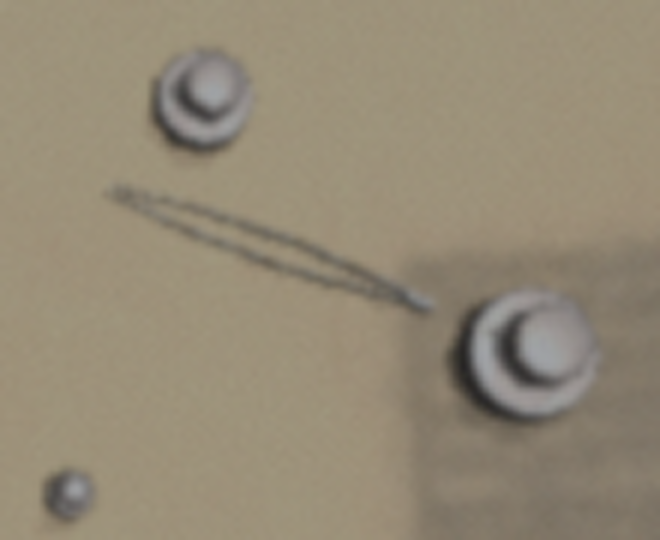

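c1: the collar centres are at crop (166,165), (327,242), (461,307) and (574,361), with the 100 g knob at about (322,242). c2: the knobs are at (212,86) for 200 g, (551,342) for 500 g and (70,491) for 50 g.

```bash
cat > h.py <<'E'
import numpy as np, cv2
from workcell import *
from scipy.optimize import least_squares
def back(n,uv,z):
    c=get_calibration(n);R=cv2.Rodrigues(c["rvec"])[0];C=-R.T@c["tvec"]
    d=R.T@np.array([(uv[0]-c["cx"])/c["fx"],(uv[1]-c["cy"])/c["fy"],1]);return (C+d*(z-C[2])/d[2])[:2]
def cam(n):
    c=get_calibration(n);R=cv2.Rodrigues(c["rvec"])[0];return -R.T@c["tvec"]
def proj(n,P):
    c=get_calibration(n);return cv2.projectPoints(np.float64(P).reshape(-1,3),c["rvec"],c["tvec"],np.array([[c["fx"],0,c["cx"]],[0,c["fy"],c["cy"]],[0,0,1.]]),None)[0][:,0]
E
python3 - <<'E'
from h import *
f=lambda p,o:(o[0]+(p[0]+.5)/6-.5,o[1]+(p[1]+.5)/6-.5)
o1=(150,155);o2=(305,160)
np.set_printoptions(precision=4,suppress=True)
print(cam("top"),cam("scene"))
col=np.array([back("top",f(p,o1),.022) for p in [(166,165),(327,242),(461,307),(574,361)]])
cor=np.array([back("top",f(p,o1),.010) for p in [(127,32),(682,303),(587,491),(24,210)]])
print(col,cor,cor.mean(0))
L=np.array([[0,-.0795],[0,-.0095],[0,.049],[0,.0975],[.043,-.1245],[.043,.1245],[-.043,.1245],[-.043,-.1245]])
M=np.vstack([col,cor])
for sx in (1,-1):
    LL=L*[1,1]; 
    if sx<0: LL=L.copy(); LL[4:,0]*=-1
    tr=lambda p:p[:2]+LL@np.array([[np.cos(p[2]),np.sin(p[2])],[-np.sin(p[2]),np.cos(p[2])]])
    r=least_squares(lambda p:(tr(p)-M).ravel(),[M[:,0].mean(),M[:,1].mean(),np.arctan2(*(col[3]-col[0])[::-1])-np.pi/2])
    print(r.x,np.degrees(r.x[2]),r.cost**.5); print(tr(r.x)[:4],(tr(r.x)-M)*1e3)
for n,p,o,z in [("100k",(322,242),o1,.046),("100b",(330,249),o1,.028),("200k",(212,86),o2,.042),("200b",(201,100),o2,.02),("500k",(551,342),o2,.053),("500b",(532,355),o2,.027),("50k",(71,490),o2,.033),("50b",(69,495),o2,.018)]:
    w=back("top",f(p,o),z); print(n,w,np.hypot(*w),proj("scene",[*w,z])[0])
E
```

```text
[0.3485 0.0004 0.9864] [ 0.7293 -0.4892  0.9864]
[[0.5781 0.2271]
 [0.5464 0.165 ]
 [0.5198 0.1137]
 [0.4978 0.0707]] [[0.6351 0.2461]
 [0.5215 0.0295]
 [0.4492 0.0672]
 [0.5643 0.2847]] [0.5425 0.1569]
[ 0.5424  0.1569 -3.6235] -207.6138971213604 0.11817302606907919
[[0.5792 0.2273]
 [0.5468 0.1653]
 [0.5196 0.1134]
 [0.4972 0.0705]] [[  1.0752   0.1994]
 [  0.3924   0.3074]
 [ -0.1444  -0.2315]
 [ -0.6783  -0.2404]
 [-73.1421  41.0137]
 [-74.9121  36.998 ]
 [ 73.5397 -40.555 ]
 [ 73.8695 -37.4916]]
[ 0.5424  0.1569 -3.6249] -207.69065697073503 0.004533187002193498
[[0.5793 0.2272]
 [0.5468 0.1653]
 [0.5196 0.1135]
 [0.4971 0.0705]] [[ 1.1781  0.1455]
 [ 0.4122  0.2971]
 [-0.194  -0.2056]
 [-0.7855 -0.1842]
 [ 3.1913  1.0189]
 [ 1.1258 -2.8421]
 [-2.7766 -0.5691]
 [-2.1513  2.3395]]
100k [0.5415 0.1627] 0.5654123042732361 [310.0504 155.5121]
100b [0.5424 0.1628] 0.5662851019163105 [310.0804 159.9142]
200k [ 0.584  -0.1479] 0.6023874980869885 [279.6876 274.6767]
200b [ 0.5839 -0.1468] 0.6020977169596957 [279.987  277.9916]
500k [ 0.4808 -0.2673] 0.5501266818097927 [210.5488 307.2652]
500b [ 0.4797 -0.2671] 0.549061179328672 [211.8251 310.8965]
50k [ 0.4321 -0.0889] 0.44120343223070263 [226.3324 230.279 ]
50b [ 0.4316 -0.0895] 0.44076571572867856 [226.7244 233.381 ]
```

```bash
python3 - <<'E'
import cv2
t=cv2.imread("pics/scene0.png")
a=t[125:210,255:360]; b=t[220:340,180:300]
cv2.imwrite("pics/s1.png",cv2.resize(a,None,fx=7,fy=7,interpolation=cv2.INTER_CUBIC))
cv2.imwrite("pics/s2.png",cv2.resize(b,None,fx=5,fy=5,interpolation=cv2.INTER_CUBIC))
E
```

```text
(no output)
```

View pics/s1.png

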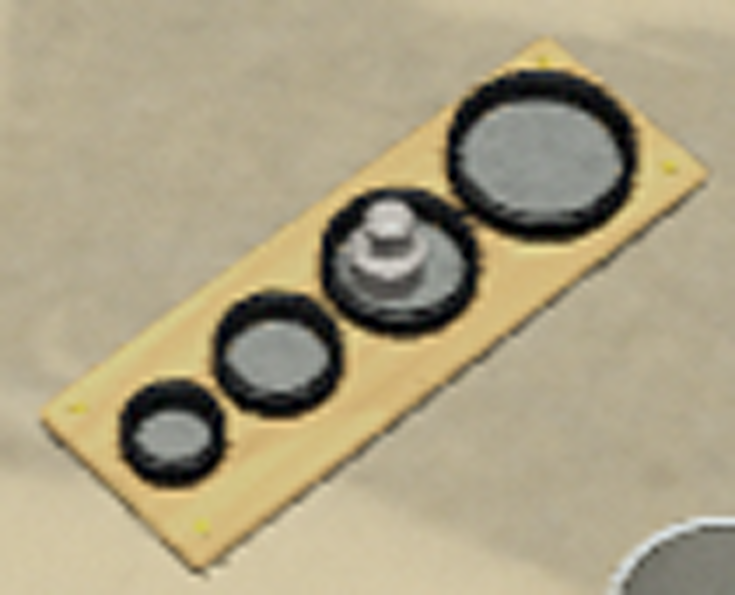

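View pics/s2.png

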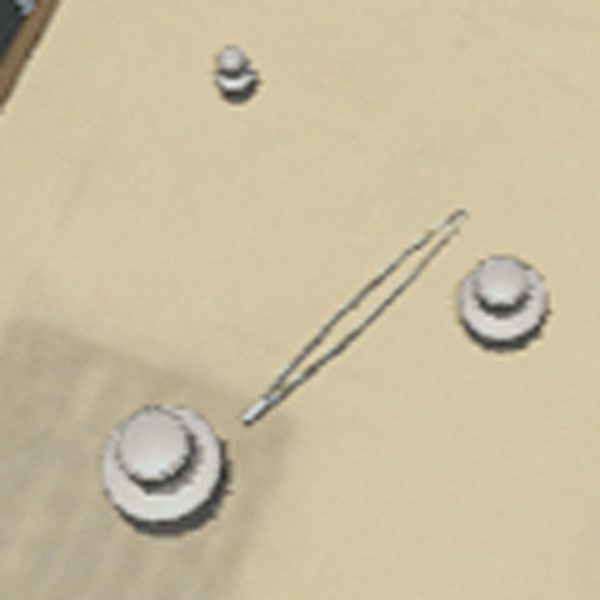

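The scene-camera knob positions agree with the top-camera projections to about 1 px (1–2 mm), and the collars fit the board geometry to about 1 mm. The tool yaw will be 62.3°, so the fingers close across the row. I'll start with the 100 g weight.

The rows are not in the units I measure in: shifts go in shares of 75 cm and turns go in shares of 90 degrees. I convert before sending: 69.7 cm / 75 = 0.9293, 40.9 cm / 75 = 0.5453, 0.15 rad / 1.5708 = 0.0955.

Call:
servo_tool(
  moves=[
    [0.0267, 0.0533, 0, 0.0318],
    [0.0667, 0.1133, 0, 0.0955],
    [0.0933, 0.16, 0, 0.1592],
    [0.12, 0.2067, 0, 0.2228],
    [0.1467, 0.2533, 0, 0.2865],
    [0.1733, 0.3, 0, 0.3501],
    [0.2, 0.3467, 0, 0.4138],
    [0.2267, 0.3933, 0, 0.4775],
    [0.2533, 0.44, 0, 0.5367],
    [0.28, 0.4867, 0, 0.5367],
    [0.3067, 0.5333, 0, 0.5367],
    [0.3333, 0.58, -0.0133, 0.5367],
    [0.36, 0.6267, -0.0267, 0.5367],
    [0.3867, 0.6733, -0.04, 0.5367],
    [0.4133, 0.72, -0.0533, 0.5367],
    [0.44, 0.7667, -0.0667, 0.5367],
    [0.4667, 0.8133, -0.08, 0.5367],
    [0.4933, 0.8533, -0.0933, 0.5367],
    [0.52, 0.8933, -0.1067, 0.5367],
    [0.5453, 0.9293, -0.1067, 0.5367],
  ],
  claw=0.5,
  force=40,
)

```text
time: 1.77
ee_pos: [0.5415, 0.1653, 0.1485]
tcp_rot: [-179.9, 0.1, 62.3]
wrist_force: [1.0, -0.3, 0.2]
opening: 0.0427
grasp_force: 0.0
```

Call:
servo_tool(
  moves=[
    [0, 0, 0, 0],
    [0, 0, 0, 0],
  ],
)

```text
time: 1.93
ee_pos: [0.5417, 0.1645, 0.1498]
tcp_rot: [-179.9, 0.1, 62.4]
wrist_force: [0.1, -0.4, 0.6]
opening: 0.0429
grasp_force: 0.0
```

Scaled: -9 cm / 75 = -0.12, -8 cm / 75 = -0.1067.

Call:
servo_tool(
  moves=[
    [0, -0.0013, -0.0267, 0],
    [0, -0.0013, -0.0533, 0],
    [0, -0.0013, -0.08, 0],
    [0, -0.0013, -0.1067, 0],
    [0, -0.0013, -0.12, 0],
    [0, -0.0013, -0.12, 0],
    [0, -0.0013, -0.12, 0],
    [0, -0.0013, -0.12, 0],
  ],
)

```text
time: 2.6
ee_pos: [0.5423, 0.1621, 0.0629]
tcp_rot: [179.9, -0.1, 62.2]
wrist_force: [-0.9, 1.0, 0.1]
opening: 0.0429
grasp_force: 0.0
```

```bash
python3 - <<'E'
from h import *
print(get_obs()["ee_pos"])
a=camera("scene")[110:190,255:360,::-1]; b=camera("top")[150:235,150:270,::-1]
cv2.imwrite("pics/g1.png",np.vstack([cv2.resize(a,(525,400),interpolation=2)[:290],cv2.resize(b,(525,310),interpolation=2)]))
E
```

```text
[0.54232872 0.16210588 0.06285252]
```

View pics/g1.png

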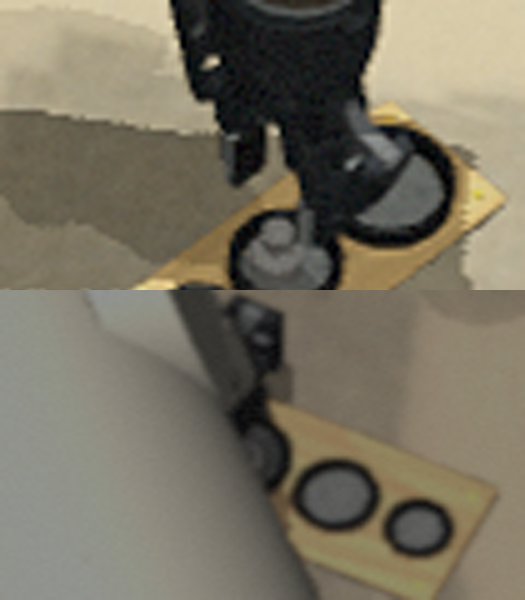

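The fingers straddle the knob, which is at about crop (280,230), with the tips at (245,170) and (315,220). I'll go down and grip.

Scaled: -3.1 cm / 75 = -0.0413, -3 cm / 75 = -0.04.

Call:
servo_tool(
  moves=[
    [0, 0, -0.0133, 0],
    [0, 0, -0.0267, 0],
    [0, 0, -0.0347, 0],
    [0, 0, -0.04, 0],
    [0, 0, -0.0413, 0],
    [0, 0, -0.0413, 0],
    [0, 0, -0.0413, 0],
    [0, 0, -0.0413, 0],
  ],
)

```text
time: 3.37
ee_pos: [0.542, 0.1623, 0.0307]
tcp_rot: [180.0, -0.0, 62.3]
wrist_force: [-0.1, 0.4, 0.1]
opening: 0.0426
grasp_force: 0.0
```

Call:
servo_tool(
  moves=[
    [0, 0, 0, 0],
    [0, 0, 0, 0],
    [0, 0, 0, 0],
    [0, 0, 0, 0],
    [0, 0, 0, 0],
    [0, 0, 0, 0],
    [0, 0, 0, 0],
    [0, 0, 0, 0],
  ],
  claw=1,
)

```text
time: 4.03
ee_pos: [0.5419, 0.1624, 0.0307]
tcp_rot: [180.0, -0.0, 62.3]
wrist_force: [-1.2, 0.2, 5.0]
opening: 0.0151
grasp_force: 39.1
```

Scaled: -4.9 cm / 75 = -0.0653, -2.2 cm / 75 = -0.0293.

Call:
servo_tool(
  moves=[
    [0, 0, 0.004, 0],
    [0, 0, 0.0107, 0],
    [0, 0, 0.02, 0],
    [0, 0, 0.0333, 0],
    [0, 0, 0.0467, 0],
    [0, 0, 0.0533, 0],
    [-0.0053, -0.0107, 0.0533, 0],
    [-0.012, -0.0267, 0.0533, 0],
    [-0.02, -0.044, 0.0533, 0],
    [-0.0267, -0.0587, 0.0533, 0],
    [-0.0293, -0.0653, 0.0533, 0],
    [-0.0293, -0.0653, 0.0533, 0],
    [-0.0293, -0.0653, 0.0533, 0],
    [-0.0293, -0.0653, 0.0533, 0],
  ],
)

```text
time: 5.2
ee_pos: [0.5199, 0.1133, 0.0703]
tcp_rot: [180.0, -0.0, 62.3]
wrist_force: [0.5, 0.3, 0.1]
opening: 0.0148
grasp_force: 39.0
```

```bash
python3 - <<'E'
from h import *
o=get_obs();print(o["ee_pos"],o["opening"],o["grasp_force"],o["wrist_force"])
x=o["ee_pos"]; print(proj("scene",[[x[0],x[1],x[2]-.0205],[.5197,.1136,.01]]))
a=camera("scene")[120:200,265:365,::-1]
cv2.imwrite("pics/g2.png",cv2.resize(a,None,fx=6,fy=6,interpolation=2))
E
```

```text
[0.51991092 0.11332216 0.07029711] 0.01482893630893108 39.03193116188049 [0.51127303 0.2994293  0.06814991]
[[294.57478889 167.81620939]
 [294.28209665 176.88663152]]
```

View pics/g2.png

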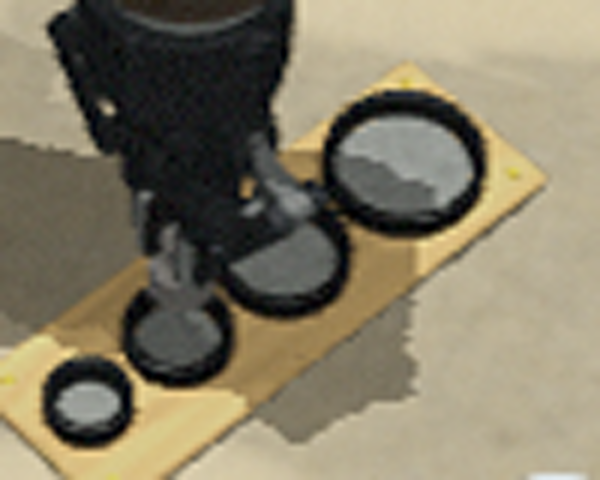

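The weight hangs upright, its body at crop (180,295), directly over the third collar at (178,338). Lowering and releasing.

Scaled: -3.95 cm / 75 = -0.0527, -3.9 cm / 75 = -0.052.

Call:
servo_tool(
  moves=[
    [0, 0, -0.0133, 0],
    [0, 0, -0.0267, 0],
    [0, 0, -0.0347, 0],
    [0, 0, -0.0413, 0],
    [0, 0, -0.0467, 0],
    [0, 0, -0.0507, 0],
    [0, 0, -0.052, 0],
    [0, 0, -0.0527, 0],
    [0, 0, -0.0527, 0],
    [0, 0, -0.0527, 0],
  ],
)

```text
time: 6.08
ee_pos: [0.52, 0.1133, 0.0311]
tcp_rot: [180.0, -0.0, 62.3]
wrist_force: [0.5, 0.3, -0.4]
opening: 0.0147
grasp_force: 39.1
```

Scaled: 9 cm / 75 = 0.12, 7 cm / 75 = 0.0933.

Call:
servo_tool(
  moves=[
    [0, 0, 0, 0],
    [0, 0, 0, 0],
    [0, 0, 0, 0],
    [0, 0, 0, 0],
    [0, 0, 0.0067, 0],
    [0, 0, 0.02, 0],
    [0, 0, 0.04, 0],
    [0, 0, 0.0667, 0],
    [0, 0, 0.0933, 0],
    [0, 0, 0.12, 0],
  ],
  claw=0.5,
)

```text
time: 6.92
ee_pos: [0.5198, 0.1133, 0.1228]
tcp_rot: [180.0, -0.0, 62.3]
wrist_force: [-0.5, 0.5, -0.7]
opening: 0.0425
grasp_force: 0.0
```

Scaled: -26.1 cm / 75 = -0.348, 6.4 cm / 75 = 0.0853.

Call:
servo_tool(
  moves=[
    [0.0067, -0.0267, 0, 0],
    [0.0173, -0.0667, 0, 0],
    [0.0293, -0.12, 0, 0],
    [0.0427, -0.1733, 0, 0],
    [0.056, -0.2267, 0, 0],
    [0.0693, -0.28, 0, 0],
    [0.0787, -0.32, 0, 0],
    [0.084, -0.3413, 0, 0],
    [0.0853, -0.348, 0, 0],
    [0.0853, -0.348, -0.0133, 0],
    [0.0853, -0.348, -0.04, 0],
    [0.0853, -0.348, -0.0667, 0],
    [0.0853, -0.348, -0.08, 0],
    [0.0853, -0.348, -0.08, 0],
    [0.0853, -0.348, -0.08, 0],
    [0.0853, -0.348, -0.08, 0],
  ],
  claw=0.4,
)

```text
time: 8.25
ee_pos: [0.5843, -0.1471, 0.062]
tcp_rot: [179.9, -0.0, 62.3]
wrist_force: [0.0, 0.4, 0.8]
opening: 0.0512
grasp_force: 0.0
```

```bash
python3 - <<'E'
from h import *
o=get_obs();print(o["ee_pos"],o["opening"])
a=camera("scene")[225:305,230:330,::-1]; b=camera("top")[155:225,155:260,::-1]
cv2.imwrite("pics/g3.png",np.vstack([cv2.resize(a,(500,300),interpolation=2),cv2.resize(b,(500,300),interpolation=2)]))
E
```

```text
[ 0.58425643 -0.14714393  0.06204293] 0.051243138865981024
```

View pics/g3.png

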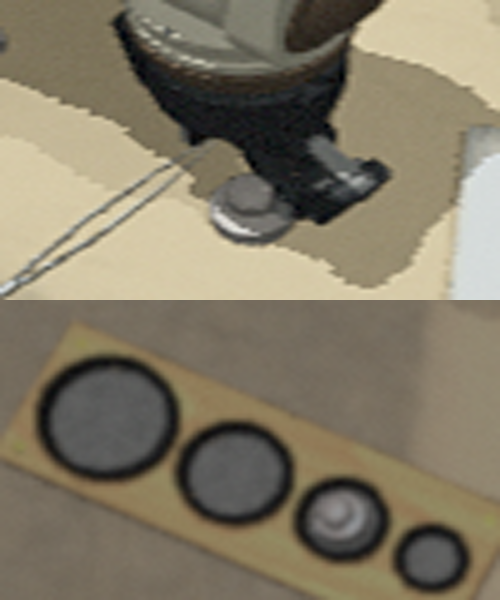

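The 100 g weight sits in collar 3, at crop (338,515), and the gripper is over the 200 g weight.

Scaled: -3.85 cm / 75 = -0.0513, -3.6 cm / 75 = -0.048.

Call:
servo_tool(
  moves=[
    [0, 0, -0.0133, 0],
    [0, 0, -0.0267, 0],
    [0, 0, -0.04, 0],
    [0, 0, -0.048, 0],
    [0, 0, -0.0513, 0],
    [0, 0, -0.0513, 0],
    [0, 0, -0.0513, 0],
    [0, 0, -0.0513, 0],
  ],
)

```text
time: 9.02
ee_pos: [0.584, -0.1478, 0.0227]
tcp_rot: [180.0, -0.0, 62.3]
wrist_force: [0.2, -0.6, 0.8]
opening: 0.0513
grasp_force: 0.0
```

Call:
servo_tool(
  moves=[
    [0, 0, 0, 0],
    [0, 0, 0, 0],
    [0, 0, 0, 0],
    [0, 0, 0, 0],
    [0, 0, 0, 0],
    [0, 0, 0, 0],
    [0, 0, 0, 0],
    [0, 0, 0, 0],
  ],
  claw=1,
)

```text
time: 9.68
ee_pos: [0.5841, -0.1478, 0.0228]
tcp_rot: [179.9, -0.0, 62.3]
wrist_force: [0.7, -1.0, 4.7]
opening: 0.0212
grasp_force: 39.1
```

Scaled: 9.5 cm / 75 = 0.1267, 9 cm / 75 = 0.12.

Call:
servo_tool(
  moves=[
    [0, 0, 0.004, 0],
    [0, 0, 0.0133, 0],
    [0, 0, 0.0267, 0],
    [0, 0, 0.0533, 0],
    [0, 0, 0.08, 0],
    [0, 0, 0.1067, 0],
    [0, 0, 0.12, 0],
    [0, 0, 0.1267, 0],
    [0, 0, 0.1267, 0],
  ],
)

```text
time: 10.43
ee_pos: [0.5842, -0.1478, 0.1184]
tcp_rot: [179.9, -0.0, 62.3]
wrist_force: [-0.5, 0.6, -2.3]
opening: 0.0209
grasp_force: 39.3
```

Scaled: 31.3 cm / 75 = 0.4173, -3.75 cm / 75 = -0.05.

Call:
servo_tool(
  moves=[
    [-0.0027, 0.02, 0, 0],
    [-0.0067, 0.0533, 0, 0],
    [-0.012, 0.1, 0, 0],
    [-0.0173, 0.1467, 0, 0],
    [-0.0227, 0.1933, 0, 0],
    [-0.0293, 0.24, 0, 0],
    [-0.0347, 0.2867, 0, 0],
    [-0.04, 0.3333, 0, 0],
    [-0.0453, 0.3733, 0, 0],
    [-0.048, 0.4, 0, 0],
    [-0.0493, 0.4133, 0, 0],
    [-0.05, 0.4173, 0, 0],
    [-0.05, 0.4173, 0, 0],
    [-0.05, 0.4173, -0.0133, 0],
    [-0.05, 0.4173, -0.04, 0],
    [-0.05, 0.4173, -0.0533, 0],
    [-0.05, 0.4173, -0.06, 0],
    [-0.05, 0.4173, -0.06, 0],
    [-0.05, 0.4173, -0.06, 0],
  ],
)

```text
time: 12.02
ee_pos: [0.5463, 0.1647, 0.0723]
tcp_rot: [-180.0, 0.0, 62.2]
wrist_force: [0.0, 0.0, -1.6]
opening: 0.0216
grasp_force: 39.4
```

```bash
python3 - <<'E'
from h import *
o=get_obs();print(o["ee_pos"],o["opening"],o["wrist_force"])
a=camera("scene")[120:200,265:365,::-1]
cv2.imwrite("pics/g4.png",cv2.resize(a,None,fx=6,fy=6,interpolation=2))
E
```

```text
[0.54629602 0.16471553 0.07231555] 0.021580814953166577 [ 0.04088609  0.01542905 -1.56479558]
```

View pics/g4.png

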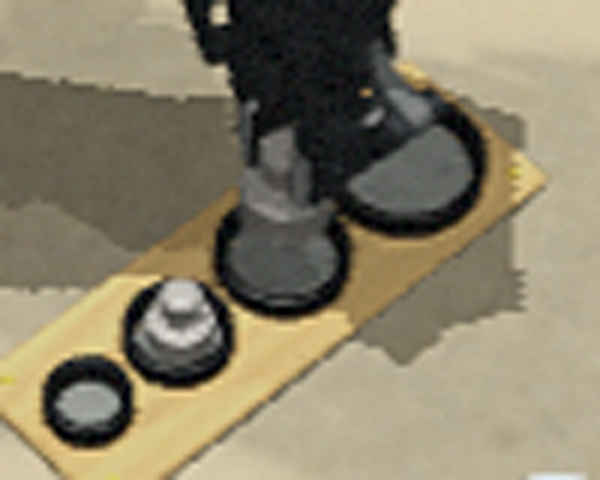

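The 200 g weight hangs upright at crop (287,195), centred over its collar at (283,260).

Scaled: -3.87 cm / 75 = -0.0516, 0.05 cm / 75 = 0.0007.

Call:
servo_tool(
  moves=[
    [0, 0, -0.0133, 0],
    [0, 0, -0.0267, 0],
    [0, 0.0007, -0.0347, 0],
    [0, 0.0007, -0.0413, 0],
    [0, 0.0007, -0.0467, 0],
    [0, 0.0007, -0.0507, 0],
    [0, 0.0007, -0.0516, 0],
    [0, 0.0007, -0.0516, 0],
    [0, 0.0007, -0.0516, 0],
    [0, 0.0007, -0.0516, 0],
  ],
)

```text
time: 12.9
ee_pos: [0.5465, 0.1658, 0.034]
tcp_rot: [180.0, -0.0, 62.3]
wrist_force: [1.9, 0.6, -1.4]
opening: 0.0216
grasp_force: 39.4
```

Scaled: 9 cm / 75 = 0.12, 7 cm / 75 = 0.0933.

Call:
servo_tool(
  moves=[
    [0, 0, 0, 0],
    [0, 0, 0, 0],
    [0, 0, 0, 0],
    [0, 0, 0, 0],
    [0, 0, 0.0067, 0],
    [0, 0, 0.02, 0],
    [0, 0, 0.04, 0],
    [0, 0, 0.0667, 0],
    [0, 0, 0.0933, 0],
    [0, 0, 0.12, 0],
    [0, 0, 0.12, 0],
  ],
  claw=0.5,
)

```text
time: 13.82
ee_pos: [0.548, 0.1663, 0.1291]
tcp_rot: [179.7, -0.3, 62.3]
wrist_force: [1.6, 0.1, 0.9]
opening: 0.0429
grasp_force: 0.0
```

Call:
servo_tool(
  moves=[
    [-0.004, -0.0267, 0, 0],
    [-0.0107, -0.0667, 0, 0],
    [-0.0187, -0.12, 0, 0],
    [-0.0267, -0.1733, 0, 0],
    [-0.0347, -0.2267, 0, 0],
    [-0.0427, -0.28, 0, 0],
    [-0.0507, -0.3333, 0, 0],
    [-0.0587, -0.3867, 0, 0],
    [-0.0667, -0.44, 0, 0],
    [-0.0747, -0.4933, 0, 0],
    [-0.0813, -0.5333, 0, 0],
    [-0.0853, -0.56, 0, 0],
    [-0.088, -0.5773, 0, 0],
    [-0.088, -0.5773, -0.0133, 0],
    [-0.088, -0.5773, -0.04, 0],
    [-0.088, -0.5773, -0.06, 0],
    [-0.088, -0.5773, -0.06, 0],
    [-0.088, -0.5773, -0.06, 0],
    [-0.088, -0.5773, -0.06, 0],
  ],
  claw=0.3,
  force=60,
)

```text
time: 15.4
ee_pos: [0.4808, -0.2666, 0.0794]
tcp_rot: [180.0, -0.0, 62.3]
wrist_force: [-0.1, 0.8, 0.7]
opening: 0.0597
grasp_force: 0.0
```

```bash
python3 - <<'E'
from h import *
o=get_obs();print(o["ee_pos"],o["opening"],o["wrist_force"])
a=camera("scene")[255:345,160:270,::-1]; b=camera("top")[155:225,155:260,::-1]
cv2.imwrite("pics/g5.png",np.vstack([cv2.resize(a,(500,300),interpolation=2),cv2.resize(b,(500,300),interpolation=2)]))
E
```

```text
[ 0.48075855 -0.26659069  0.07939596] 0.0596704213214637 [-0.06667444  0.78248511  0.74693851]
```

View pics/g5.png

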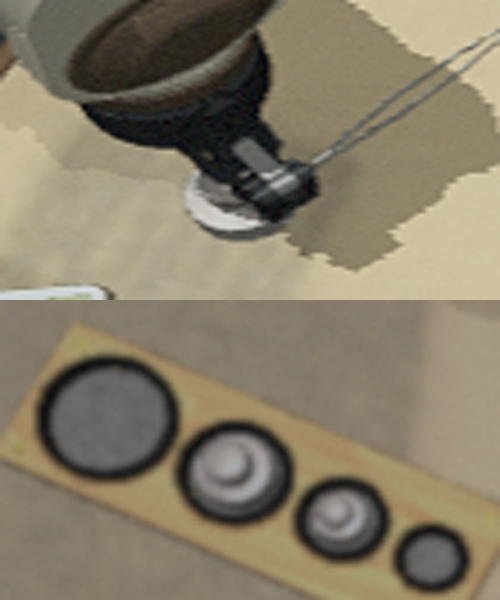

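The 200 g weight sits in its collar at crop (235,470). The gripper is over the 500 g weight.

Scaled: -4.85 cm / 75 = -0.0647, -4.6 cm / 75 = -0.0613.

Call:
servo_tool(
  moves=[
    [0, 0, -0.0133, 0],
    [0, 0, -0.0267, 0],
    [0, 0, -0.04, 0],
    [0, 0, -0.0533, 0],
    [0, 0, -0.0613, 0],
    [0, 0, -0.0647, 0],
    [0, 0, -0.0647, 0],
    [0, 0, -0.0647, 0],
    [0, 0, -0.0647, 0],
  ],
)

```text
time: 16.25
ee_pos: [0.4806, -0.2674, 0.0306]
tcp_rot: [180.0, 0.0, 62.3]
wrist_force: [-0.1, 1.3, -0.1]
opening: 0.06
grasp_force: 0.0
```

Call:
servo_tool(
  moves=[
    [0, 0, 0, 0],
    [0, 0, 0, 0],
    [0, 0, 0, 0],
    [0, 0, 0, 0],
    [0, 0, 0, 0],
    [0, 0, 0, 0],
    [0, 0, 0, 0],
    [0, 0, 0, 0],
  ],
  claw=1,
)

```text
time: 16.92
ee_pos: [0.4808, -0.2675, 0.0308]
tcp_rot: [179.9, 0.0, 62.3]
wrist_force: [1.5, -0.9, 5.7]
opening: 0.0282
grasp_force: 58.9
```

Scaled: 11.5 cm / 75 = 0.1533, 11 cm / 75 = 0.1467.

Call:
servo_tool(
  moves=[
    [0, 0, 0.004, 0],
    [0, 0, 0.0133, 0],
    [0, 0, 0.0267, 0],
    [0, 0, 0.0533, 0],
    [0, 0, 0.08, 0],
    [0, 0, 0.1067, 0],
    [0, 0, 0.1333, 0],
    [0, 0, 0.1467, 0],
    [0, 0, 0.1533, 0],
    [0, 0, 0.1533, 0],
  ],
)

```text
time: 17.75
ee_pos: [0.4805, -0.2674, 0.1459]
tcp_rot: [179.9, 0.0, 62.3]
wrist_force: [-0.3, -0.4, -5.0]
opening: 0.0277
grasp_force: 59.9
```

Scaled: 49.4 cm / 75 = 0.6587, 9.8 cm / 75 = 0.1307.

Call:
servo_tool(
  moves=[
    [0.004, 0.02, 0, 0],
    [0.0107, 0.0533, 0, 0],
    [0.02, 0.1, 0, 0],
    [0.0293, 0.1467, 0, 0],
    [0.0387, 0.1933, 0, 0],
    [0.048, 0.24, 0, 0],
    [0.0573, 0.2867, 0, 0],
    [0.0667, 0.3333, 0, 0],
    [0.076, 0.38, 0, 0],
    [0.0853, 0.4267, 0, 0],
    [0.0947, 0.4733, 0, 0],
    [0.104, 0.52, 0, 0],
    [0.1133, 0.5667, 0, 0],
    [0.1213, 0.6067, 0, 0],
    [0.1267, 0.6373, 0, 0],
    [0.1293, 0.6533, 0, 0],
    [0.1307, 0.6587, 0, 0],
    [0.1307, 0.6587, 0, 0],
    [0.1307, 0.6587, 0, 0],
  ],
)

```text
time: 19.33
ee_pos: [0.578, 0.2258, 0.1444]
tcp_rot: [-180.0, 0.1, 62.2]
wrist_force: [-0.5, -0.2, -3.8]
opening: 0.028
grasp_force: 59.9
```

Scaled: -6.5 cm / 75 = -0.0867, -6 cm / 75 = -0.08.

Call:
servo_tool(
  moves=[
    [0, 0, -0.0133, 0],
    [0, 0, -0.04, 0],
    [0, 0, -0.0667, 0],
    [0, 0, -0.08, 0],
    [0, 0, -0.0867, 0],
    [0, 0, -0.0867, 0],
    [0, 0, -0.0867, 0],
    [0, 0, -0.0867, 0],
  ],
)

```text
time: 20.0
ee_pos: [0.5789, 0.2268, 0.0814]
tcp_rot: [179.9, -0.1, 62.3]
wrist_force: [-0.4, -0.1, -4.2]
opening: 0.0281
grasp_force: 59.9
```

```bash
python3 - <<'E'
from h import *
o=get_obs();print(o["ee_pos"],o["opening"],o["wrist_force"])
a=camera("scene")[110:190,275:375,::-1]
cv2.imwrite("pics/g6.png",cv2.resize(a,None,fx=6,fy=6,interpolation=2))
E
```

```text
[0.5788788  0.22678053 0.0814291 ] 0.028118610193594233 [-0.40770976 -0.0882469  -4.20860995]
```

View pics/g6.png

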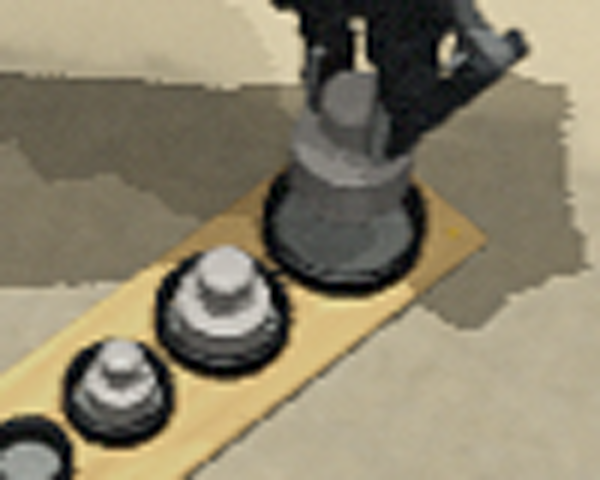

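The 500 g weight hangs upright at crop (352,160), over its collar at (345,225). Lowering and releasing.

Scaled: -3.98 cm / 75 = -0.0531, -3.95 cm / 75 = -0.0527.

Call:
servo_tool(
  moves=[
    [0, 0, -0.0133, 0],
    [0, 0, -0.0267, 0],
    [0, 0, -0.0347, 0],
    [0, 0, -0.0413, 0],
    [0, 0, -0.0467, 0],
    [0, 0, -0.0507, 0],
    [0, 0, -0.0527, 0],
    [0, 0, -0.0531, 0],
    [0, 0, -0.0531, 0],
    [0, 0, -0.0531, 0],
  ],
)

```text
time: 20.88
ee_pos: [0.5783, 0.2268, 0.0408]
tcp_rot: [180.0, -0.0, 62.3]
wrist_force: [-3.5, -1.4, 1.5]
opening: 0.0278
grasp_force: 60.3
```

Call:
servo_tool(
  moves=[
    [0, 0, 0, 0],
    [0, 0, 0, 0],
    [0, 0, 0, 0],
    [0, 0, 0, 0],
    [0, 0, 0.0067, 0],
    [0, 0, 0.02, 0],
    [0, 0, 0.04, 0],
    [0, 0, 0.0667, 0],
    [0, 0, 0.0933, 0],
    [0, 0, 0.1067, 0],
    [0, 0, 0.1067, 0],
    [0, 0, 0.1067, 0],
  ],
  claw=0.4,
)

```text
time: 21.88
ee_pos: [0.5786, 0.2269, 0.1207]
tcp_rot: [180.0, -0.1, 62.3]
wrist_force: [-0.5, 0.6, -1.0]
opening: 0.0515
grasp_force: 0.0
```

Scaled: -31.6 cm / 75 = -0.4213, -14.65 cm / 75 = -0.1953.

Call:
servo_tool(
  moves=[
    [-0.012, -0.0267, 0, 0],
    [-0.0307, -0.0667, 0, 0],
    [-0.052, -0.1133, 0, 0],
    [-0.0733, -0.16, 0, 0],
    [-0.0947, -0.2067, 0, 0],
    [-0.116, -0.2533, 0, 0],
    [-0.1373, -0.3, 0, 0],
    [-0.16, -0.3467, 0, 0],
    [-0.1787, -0.3867, 0, 0],
    [-0.1907, -0.4133, 0, 0],
    [-0.1953, -0.4213, 0, 0],
    [-0.1953, -0.4213, 0, 0],
    [-0.1953, -0.4213, -0.0267, 0],
    [-0.1953, -0.4213, -0.0533, 0],
    [-0.1953, -0.4213, -0.0733, 0],
    [-0.1953, -0.4213, -0.08, 0],
    [-0.1953, -0.4213, -0.08, 0],
    [-0.1953, -0.4213, -0.08, 0],
    [-0.1953, -0.4213, -0.08, 0],
  ],
  claw=0.6,
  force=30,
)

```text
time: 23.47
ee_pos: [0.4324, -0.0889, 0.0612]
tcp_rot: [179.9, -0.0, 62.3]
wrist_force: [-0.7, 0.4, 0.2]
opening: 0.0345
grasp_force: 0.0
```

```bash
python3 - <<'E'
from h import *
o=get_obs();print(o["ee_pos"],o["opening"],o["wrist_force"])
a=camera("scene")[190:250,180:280,::-1]; b=camera("top")[155:225,155:260,::-1]
cv2.imwrite("pics/g7.png",np.vstack([cv2.resize(a,(500,300),interpolation=2),cv2.resize(b,(500,300),interpolation=2)]))
E
```

```text
[ 0.43244503 -0.08889711  0.06116264] 0.03446152011793034 [-0.66193627  0.39940932  0.24403653]
```

View pics/g7.png

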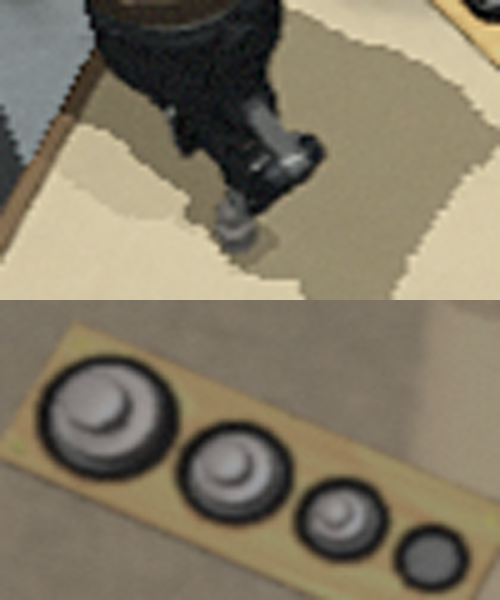

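The 500 g weight is home at crop (108,415). The 50 g weight lies between the fingers at (235,222).

Scaled: -4.05 cm / 75 = -0.054, -4 cm / 75 = -0.0533.

Call:
servo_tool(
  moves=[
    [0, 0, -0.0133, 0],
    [0, 0, -0.0267, 0],
    [0, 0, -0.04, 0],
    [0, 0, -0.0493, 0],
    [0, 0, -0.0533, 0],
    [0, 0, -0.054, 0],
    [0, 0, -0.054, 0],
    [0, 0, -0.054, 0],
  ],
)

```text
time: 24.23
ee_pos: [0.432, -0.0893, 0.0201]
tcp_rot: [180.0, -0.0, 62.3]
wrist_force: [0.3, 0.8, -0.2]
opening: 0.034
grasp_force: 0.0
```

Call:
servo_tool(
  moves=[
    [0, 0, 0, 0],
    [0, 0, 0, 0],
    [0, 0, 0, 0],
    [0, 0, 0, 0],
    [0, 0, 0, 0],
    [0, 0, 0, 0],
    [0, 0, 0, 0],
    [0, 0, 0, 0],
  ],
  claw=1,
)

```text
time: 24.9
ee_pos: [0.4321, -0.0893, 0.0202]
tcp_rot: [180.0, -0.0, 62.3]
wrist_force: [0.2, -0.9, 4.8]
opening: 0.0115
grasp_force: 29.4
```

Scaled: 9.5 cm / 75 = 0.1267, 9 cm / 75 = 0.12.

Call:
servo_tool(
  moves=[
    [0, 0, 0.004, 0],
    [0, 0, 0.0133, 0],
    [0, 0, 0.0267, 0],
    [0, 0, 0.0533, 0],
    [0, 0, 0.08, 0],
    [0, 0, 0.1067, 0],
    [0, 0, 0.12, 0],
    [0, 0, 0.1267, 0],
    [0, 0, 0.1267, 0],
  ],
)

```text
time: 25.65
ee_pos: [0.4322, -0.0893, 0.1157]
tcp_rot: [179.9, -0.0, 62.3]
wrist_force: [-0.1, -0.2, -0.5]
opening: 0.0113
grasp_force: 29.3
```

Scaled: 16 cm / 75 = 0.2133, 6.5 cm / 75 = 0.0867.

Call:
servo_tool(
  moves=[
    [0.008, 0.02, 0, 0],
    [0.0213, 0.0533, 0, 0],
    [0.0373, 0.0933, 0, 0],
    [0.0533, 0.1333, 0, 0],
    [0.0693, 0.1733, 0, 0],
    [0.08, 0.2, 0, 0],
    [0.0853, 0.2107, 0, 0],
    [0.0867, 0.2133, 0, 0],
    [0.0867, 0.2133, 0, 0],
    [0.0867, 0.2133, -0.0133, 0],
    [0.0867, 0.2133, -0.0333, 0],
    [0.0867, 0.2133, -0.0533, 0],
    [0.0867, 0.2133, -0.06, 0],
    [0.0867, 0.2133, -0.06, 0],
    [0.0867, 0.2133, -0.06, 0],
    [0.0867, 0.2133, -0.06, 0],
  ],
)

```text
time: 26.98
ee_pos: [0.4971, 0.0704, 0.0706]
tcp_rot: [179.9, -0.0, 62.2]
wrist_force: [-0.2, -0.4, -0.4]
opening: 0.0111
grasp_force: 29.3
```

```bash
python3 - <<'E'
from h import *
o=get_obs();print(o["ee_pos"],o["opening"],o["wrist_force"])
a=camera("scene")[140:210,245:335,::-1]
cv2.imwrite("pics/g8.png",cv2.resize(a,None,fx=6,fy=6,interpolation=2))
E
```

```text
[0.49708107 0.07038317 0.07056833] 0.01113360861638766 [-0.18814876 -0.37483796 -0.38829794]
```

View pics/g8.png

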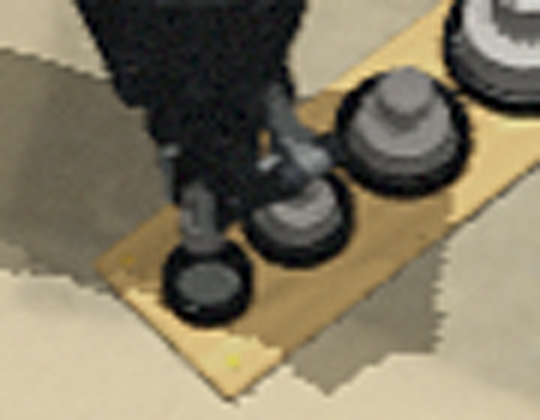

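The 50 g weight hangs upright at crop (205,230), over its collar at (208,283).

Scaled: -3.98 cm / 75 = -0.0531, -3.95 cm / 75 = -0.0527.

Call:
servo_tool(
  moves=[
    [0, 0, -0.0133, 0],
    [0, 0, -0.0267, 0],
    [0, 0, -0.0347, 0],
    [0, 0, -0.0413, 0],
    [0, 0, -0.0467, 0],
    [0, 0, -0.0507, 0],
    [0, 0, -0.0527, 0],
    [0, 0, -0.0531, 0],
    [0, 0, -0.0531, 0],
    [0, 0, -0.0531, 0],
  ],
)

```text
time: 27.87
ee_pos: [0.4969, 0.0708, 0.0302]
tcp_rot: [180.0, -0.0, 62.3]
wrist_force: [-1.8, -0.7, 2.4]
opening: 0.0113
grasp_force: 29.4
```

Scaled: 12 cm / 75 = 0.16, 10 cm / 75 = 0.1333.

Call:
servo_tool(
  moves=[
    [0, 0, 0, 0],
    [0, 0, 0, 0],
    [0, 0, 0, 0],
    [0, 0, 0, 0],
    [0, 0, 0.0067, 0],
    [0, 0, 0.02, 0],
    [0, 0, 0.04, 0],
    [0, 0, 0.0667, 0],
    [0, 0, 0.0933, 0],
    [0, 0, 0.1333, 0],
    [0, 0, 0.16, 0],
    [0, 0, 0.16, 0],
  ],
  claw=0.6,
)

```text
time: 28.87
ee_pos: [0.4985, 0.071, 0.1556]
tcp_rot: [179.7, -0.2, 62.3]
wrist_force: [0.2, -0.4, -0.3]
opening: 0.0341
grasp_force: 0.0
```

Scaled: -25 cm / 75 = -0.3333, -23 cm / 75 = -0.3067.

Call:
servo_tool(
  moves=[
    [-0.0133, -0.04, 0, 0],
    [-0.0267, -0.0933, 0, 0],
    [-0.04, -0.1467, 0, 0],
    [-0.0533, -0.2, 0, 0],
    [-0.0667, -0.2533, 0, 0],
    [-0.08, -0.3067, 0, 0],
    [-0.08, -0.3333, 0, 0],
    [-0.08, -0.3333, 0, 0],
    [-0.08, -0.3333, 0, 0],
  ],
)

```text
time: 29.62
ee_pos: [0.4364, -0.1802, 0.1502]
tcp_rot: [180.0, -0.0, 62.1]
wrist_force: [-1.1, 0.6, -0.9]
opening: 0.0339
grasp_force: 0.0
```

```bash
python3 - <<'E'
from h import *
o=get_obs();print(o["time"],o["ee_pos"],o["opening"],o["wrist_force"])
a=camera("scene")[120:205,255:365,::-1]; b=camera("top")[155:240,150:270,::-1]
cv2.imwrite("pics/g9.png",np.vstack([cv2.resize(a,(420,300),interpolation=2),cv2.resize(b,(420,300),interpolation=2)]))
E
```

```text
29.6167 [ 0.43643041 -0.18020606  0.15024822] 0.033862699006979566 [-1.09429929  0.63804995 -0.88227947]
```

View pics/g9.png

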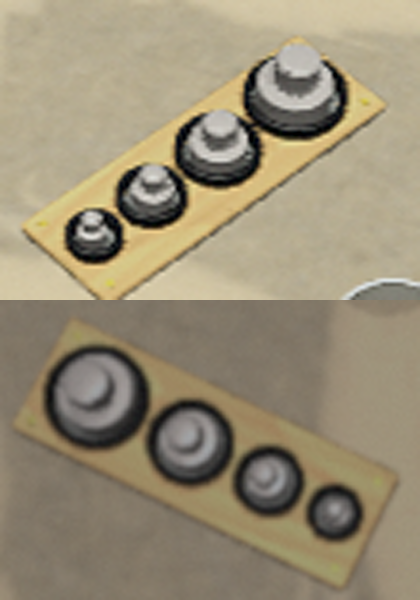

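All four weights stand upright in their own collars, from largest at crop (97,397) to smallest at (334,512).

```bash
python3 -c "
from workcell import *
print(job_done())"
```

```text
the job is handed in; nothing more can be done
None
```

All four weights are back on the board, upright in their own collars from largest to smallest, as checked in both cameras; the job was handed in at about 30 s of the 96 s limit, and no verdict was returned.

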